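# Fit the keyed spindle into the mixer drive

### The job

Lift the blue dust cap off the mixer drive and hang it by its wire bail on the hook of the stand, letting it go there. Then take the keyed spindle out of its rest, push it into the drive's hub, turning it until its key slips into the keyway, and keep pushing against the spring until its flange is fully home on the hub. Finish with the gripper's fingers still holding the spindle pressed down there (do not put the job down or back away: the spring would lift it), with the cap still hanging and the other things on the bench left where they are.

Things in the scene. Friction and masses are not known exactly. Their poses are not given: they have to be found in the camera images.
- drive_unit: White mixer drive, 124 x 124 x 80 mm, fixed, control panel on its -x side. Origin at the middle of its underside, z up. On its vertical axis a round steel hub, 48 mm in diameter, stands 12 mm out of its flat top; at the start the dust cap stands on the flat top over the hub. The hub can turn, but friction of about 0.3 N m holds it.
- hub_mouth (a point): Middle of the bore's mouth in the hub's top face, 92 mm above the bench; axes as the drive's. Bore 24 mm in diameter; one keyway 9 mm wide reaches 18 mm from the axis, open at the top, a red mark outside it. It points along the drive's -x axis give or take 0.35 rad; its angle is not reported: see it from above, or turn the spindle under light pressure until the key drops.
- ejector (a joint): Spring pad in the bore, pushed down by the spindle's foot: 0 when free (31 mm below the mouth), about 0.015 m when the spindle is home. Spring force 3 N at first, 7.5 N at home, so it lifts a spindle that is let go.
- dust_cap: Loose blue round dust cap, open below, 66 mm in diameter, 26 mm high, about 120 g. Origin at the middle of its underside, z up. Above it stands a wire bail in the cap's y-z plane, and on top of that a yellow grip tab, 14 mm thick (along x), 26 mm wide (along y), from 79.5 to 109.5 mm above the origin. Lift the cap at least 15 mm to clear the hub.
- bail_top (a point): Underside of the top of the bail (7 mm wire), 74.5 mm above the cap's origin: the point that rests on the hook; axes as the cap's. The opening below it is 41 mm wide along y, round-arched, and 48 mm high down to the cap; the hook goes through it along the cap's x axis, either way round.
- hook_stand: Fixed stand: round foot 76 mm in diameter, post 12 mm in diameter and 169 mm high, and a level hook arm (8 mm bar, its middle 165 mm above the bench) from the post along the stand's -x axis; 72 mm from the post it turns up to its tip. Origin at the middle of the foot's underside.
- hook_seat (a point): Top of the hook arm 55 mm from the post's axis, 169 mm above the bench: where the bail should hang. Axes as the stand's; its -x axis points to the open tip.
- hook_tip (a point): Top of the hook's upturned tip, 87 mm from the post's axis, 189 mm above the bench.
- spindle_rest: Fixed grey round cup, 68 mm in diameter, 58 mm high, hole 38 mm in diameter, in which the spindle stands. Origin at the middle of its underside.
- spindle: Loose keyed spindle, upright, about 150 g. Origin in the middle of the underside of its dark flange (44 mm in diameter, 8 mm thick), z up; the flange starts on the rest's rim and ends on the hub's face. Above it an orange flat grip, 16 mm thick (along x), 40 mm wide (along y), from 8 to 42 mm above the origin. A red mark on the flange shows the key's side (-x).
- spindle_foot (a point): Lower end of the spindle's steel shaft, 46 mm below its origin; shaft 20 mm in diameter, foot chamfered. On the -x side a brass key 6 mm wide stands out to 15.5 mm from the axis, from 12 to 42 mm above the foot: the plain last 12 mm enters the bore before the key meets the hub's face. At the start the key is within 1.5 rad of the keyway's direction.
- vial_crimper: Fixed blue crimping press on the left of the work, to be kept clear of: foot 180 x 120 mm (x, y), head about 230 to 300 mm above the bench, lever reaching up to 510 mm and about 100 mm out from the origin towards the robot. Origin at the middle of its underside.
- timer: Bystander: timer: white desk timer, 66 x 66 x 17 mm, origin at the middle of its underside
- beaker_100: Bystander: small glass beaker, 50 mm wide, 54 mm high, origin at the middle of its underside
- tape_roll: Bystander: roll of tan masking tape lying flat, 98 mm across, 25 mm high, origin at the middle of its underside
- brass_union: Bystander: small brass pipe fitting lying on the bench, 16 x 34 x 14 mm, origin at the middle of its underside

How it is judged:
By the outcome, as a careful person would: the job done as asked, in the order asked, and still so for the second after the job is handed in, while the arm keeps its last pose, push and grip.
It also fails if it takes over 58 s, if anything falls off the work surface, if the arm or the gripper's body presses on something with over 40 N, if the wrist force passes 120 N, or if a joint passes its speed limit or range.

### The arm

A 6-joint arm with a two-finger parallel gripper is mounted at the origin on a cart in front of the work surface, level with it; the furniture and walls round the work are solid. World frame = base frame: x ahead of the robot, y to its left, z up, the work surface at z = 0. Lengths are in mm, angles in rad, forces in N, time in s.
With the tool pointing down it reaches from about 275 to 750 mm from the base axis. Payload 10.2 kg.
Tool frame: the origin (TCP) lies at the very end of the fingers, on their centre line; the grasp point (between the pads) lies ctrl.grip_depth behind it (ctrl.grip_depth is the distance from the TCP to the grasp point, in mm); z points along the fingers, y is the direction in which the jaws open and shut (so a half turn about z gives the same grasp; the last joint's range is limited). The gripper opens to 85 mm and grips with 20 to 120 N. Pads are 22 mm wide; open, the fingers measure 114 mm over their backs; the gripper's body (76 mm by 85 mm) begins 54 mm behind the grasp point. The pads swing forward as they close: fully open they stand 13 mm farther back than shut.
Start: joints at [-1.503, 0.313, 1.498, -0, 1.331, -0.223], TCP at [150.514, -502.968, 231.294] pointing down, gripper open.
Joint ranges: [-2.94, 2.94], [-0.97, 2.17], [0.19, 2.56], [-1.23, 4.37], [0.02, 3.11], [-2.88, 2.88]. Speed limits (rad/s): [2.39, 2.39, 3.01, 3.14, 3.14, 3.14].

### API

Orientations are given as a unit quaternion [w, x, y, z].
In Python, from rig import telemetry, eyes, ctrl, nets gives the robot as it stands. The module is installed in compiled form; this text tells all that it offers.
- The arm moves only by the tool drive_tool, never from a script. Its argument "series" is text: rows parted by semicolons, each of 7 numbers parted by spaces: the shift along the tool's x, y, z normalised to -1 to 1, where 1 is 0.12 m, then the turn, a rotation vector about the tool's x, y, z normalised to -1 to 1, where 1 is 0.5 rad, then the opening, from 0 (shut) to 1 (fully open). In form: tx ty tz wx wy wz hand; .... A call has 1 to 20 rows; each row is the pose to reach, as a shift and turn from the pose measured when the call began, along the tool's axes at that moment; what a row does not reach only later rows make up. A row lasts 1/10 s, in which the tool goes at most 50 mm and 8.59 degrees, less where a joint would pass 70% of its speed; a pose out of reach is approached as far as the arm can. A call with a number of a shift or a turn outside -1 to 1 is refused whole. A call with a gripper value outside its range is refused whole. The fingers move at their own pace and stop on an object; "newtons" is the grip in N (left out, the last holds). Time passes only in rows, so rows that repeat a pose let the fingers close. It gives the time, the measured TCP pose, the force and the opening at its end, in the units of the state.
- telemetry.sense(): the state, without advancing time (a new reading comes with each control period).
- eyes.capture(name): name is "scene" or "top"; returns a dict with "frame" (480x640x3 uint8, red, green, blue), "fx", "fy", "cx", "cy" (pixels), "view" (4x4, takes a point from world to camera coordinates). Camera axes: x right, y up, looking along -z (the intrinsics and any distortion apply to the point x, -y, -z); pixel columns grow to the right and rows downward; lengths in mm; the calibration is good to about 2 mm. A picture is of the moment at which its call begins. There is no depth.
- ctrl.finish_job(): hands the job in, once; it reports no verdict.
Trained networks look in a picture, given as the dict that the camera call returned (one of the last four; its "shot" number tells which), for a name from the list of things; names that differ only in an ending like _2 or _b are one class to them, and where a whole thing is asked for, a point or a joint stands for the part that bears it (a point fixed in the world has none). Each returns a list of dicts, best first, with "confidence" (0 to 1); they miss things now and then, are a little off and sometimes report something else, mostly with a low value. They report only what shows in the picture. A call takes as long as a camera call.
- nets.spot_in(name, picture): "rect" ([left, top, right, bottom] in pixels, round what is visible of it).
The state is a dict: "time_s": time; "joints": joint angles; "dq": joint speeds; "tau": joint torques, N m; "eef_pos": TCP position; "ee_rot": TCP orientation; "force": force on the tool from outside, world axes, zero at the start; "wrist_torque": the same for the moment, N m; "grip_width": opening from 0.0 (shut) to 1.0 (fully open).
Only numpy, scipy, OpenCV 4.12 (cv2) and the standard library are available. Lean on these libraries where they do the work, as an engineer would, in place of code of your own. Each camera call takes 0.05 s, during which the arm holds its last target. There are 200 camera calls.

## Working session

There is one attempt and no reset: what is moved stays moved. The work goes in short steps, Python scripts to look and compute and a tool call to move; the robot and the scene stay as the last step left them, time stands still between calls to the robot, and variables do not carry over. Pictures are saved under pics/ and viewed, about 8 in all and at most 12, crops included, and the job is handed in when it is done.

Besides the shell and the picture viewer there is one more tool, called after "Call:" as name(argument=value, ...) on one line, values as JSON. drive_tool: Moves the arm, as the interface text tells. Scaled input: -1 to 1 covers 0.12 m each way for a shift and 0.5 rad each way for a turn. Its arguments: {"type":"object","properties":{"series":{"type":"string"},"newtons":{"type":"number"}},"required":["series"]}

```bash
mkdir -p pics
python3 - <<'E'
from rig import telemetry, eyes, ctrl, nets
import cv2,numpy as np
s=telemetry.sense();print({k:np.round(v,3).tolist() for k,v in s.items()});print(ctrl.grip_depth)
for n in("scene","top"):
    p=eyes.capture(n);cv2.imwrite(f"pics/{n}0.png",p["frame"][:,:,::-1])
    print(n,[k for k in p],p["fx"],p["fy"],p["cx"],p["cy"],np.round(p["view"],4).tolist())
    for o in["drive_unit","dust_cap","hook_stand","spindle_rest","spindle","vial_crimper","timer","beaker_100","tape_roll","brass_union"]:
        print(o,[(np.round(d["rect"]).tolist(),round(d["confidence"],2)) for d in nets.spot_in(o,p)[:2]])
E
```

```text
{'time_s': 0.0, 'joints': [-1.503, 0.313, 1.498, -0.0, 1.331, -0.223], 'dq': [-0.002, 0.0, 0.001, -0.001, 0.0, -0.001], 'tau': [0.001, -41.226, -25.974, -0.0, 0.004, 0.0], 'eef_pos': [150.518, -502.692, 230.725], 'ee_rot': [-0.001, 0.989, 0.145, 0.0], 'force': [-1.227, 0.67, -0.482], 'wrist_torque': [0.042, -0.031, 0.013], 'grip_width': 0.997}
18.700000000000003
scene ['frame', 'fx', 'fy', 'cx', 'cy', 'view', 'shot'] 435.84941483642257 435.84941483642257 318.3244180095441 236.36982785571288 [[-0.7635, -0.6453, 0.027, 410.3003], [0.3321, -0.3563, 0.8734, -295.6649], [-0.554, 0.6757, 0.4863, -646.0526], [0.0, 0.0, 0.0, 1.0]]
drive_unit [([363.0, 217.0, 426.0, 280.0], 0.84)]
dust_cap [([383.0, 184.0, 416.0, 239.0], 0.55)]
hook_stand [([265.0, 198.0, 307.0, 267.0], 0.6)]
spindle_rest [([336.0, 280.0, 375.0, 326.0], 0.84)]
spindle [([340.0, 270.0, 363.0, 299.0], 0.83)]
vial_crimper []
timer []
beaker_100 [([152.0, 314.0, 182.0, 340.0], 0.6)]
tape_roll [([200.0, 276.0, 234.0, 312.0], 0.87), ([262.0, 198.0, 308.0, 266.0], 0.21)]
brass_union []
top ['frame', 'fx', 'fy', 'cx', 'cy', 'view', 'shot'] 615.5696412925472 615.5696412925472 312.3937646799398 230.99146969610692 [[-0.0169, -0.9997, 0.018, 1.4585], [0.9962, -0.0153, 0.0855, -525.5414], [-0.0852, 0.0193, 0.9962, -1400.252], [0.0, 0.0, 0.0, 1.0]]
drive_unit [([375.0, 220.0, 442.0, 282.0], 0.75), ([395.0, 233.0, 427.0, 265.0], 0.46)]
dust_cap [([394.0, 233.0, 426.0, 264.0], 0.94), ([412.0, 150.0, 445.0, 187.0], 0.38)]
hook_stand [([306.0, 148.0, 338.0, 190.0], 0.57)]
spindle_rest [([291.0, 253.0, 318.0, 285.0], 0.69), ([303.0, 148.0, 340.0, 193.0], 0.67)]
spindle [([292.0, 262.0, 314.0, 278.0], 0.58)]
vial_crimper []
timer []
beaker_100 [([179.0, 162.0, 198.0, 184.0], 0.77)]
tape_roll [([224.0, 153.0, 268.0, 196.0], 0.79), ([304.0, 146.0, 339.0, 189.0], 0.42)]
brass_union [([368.0, 290.0, 374.0, 304.0], 0.59)]
```

Run:
```python
import cv2,numpy as np
t=cv2.imread("pics/top0.png");cv2.imwrite("pics/topc.png",cv2.resize(t[130:320,210:460],None,fx=3.1,fy=3.1,interpolation=3))
s=cv2.imread("pics/scene0.png");cv2.imwrite("pics/scenec.png",s)
```

```text
(no output)
```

View pics/topc.png

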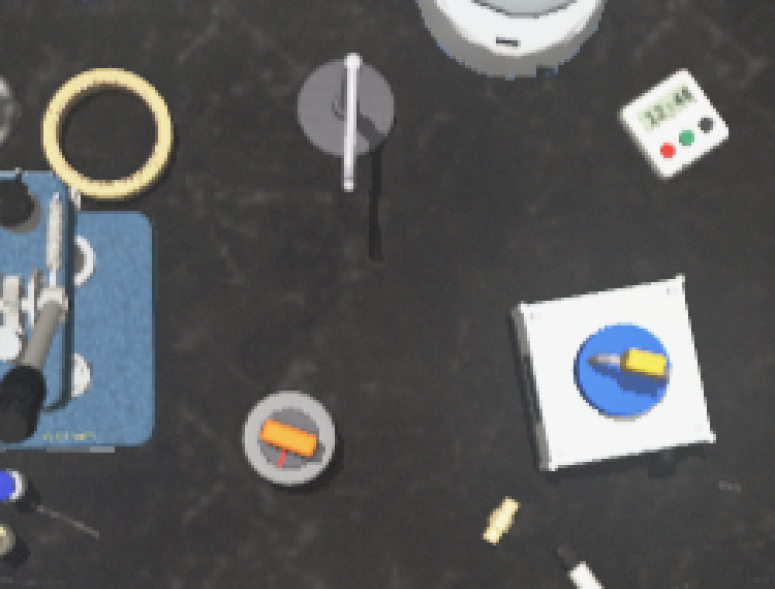

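View pics/scenec.png

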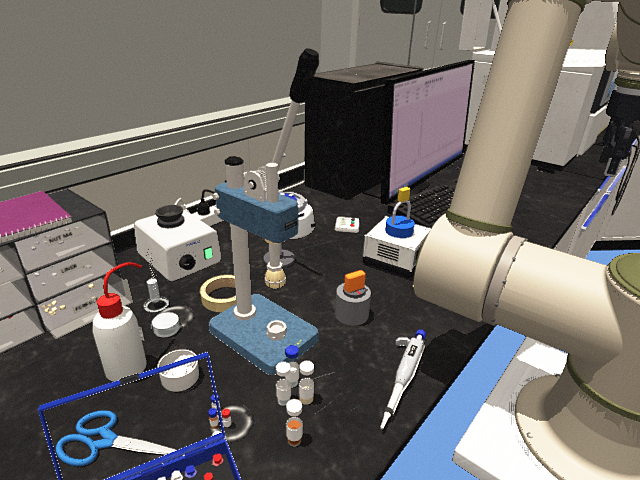

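The top view (crop) shows the cap on the drive at (620,370), with its yellow tab at (645,362). The hook points toward the robot, from post top (352,62) to tip (348,188). The spindle is at (289,437), with its red mark toward the robot. The scene view agrees. Next I'll fit the positions.

```bash
cat > h.py <<'E'
import numpy as np,cv2
from scipy.optimize import minimize
from rig import telemetry, eyes, ctrl, nets
from scipy.spatial.transform import Rotation as R
def proj(p,P):
    c=np.atleast_2d(P)@p["view"][:3,:3].T+p["view"][:3,3]
    return np.c_[p["fx"]*c[:,0]/-c[:,2]+p["cx"],p["fy"]*c[:,1]/c[:,2]+p["cy"]]
def unproj(p,uv,z):
    V=p["view"];d=V[:3,:3].T@np.array([(uv[0]-p["cx"])/p["fx"],-(uv[1]-p["cy"])/p["fy"],-1.])
    o=-V[:3,:3].T@V[:3,3];return o+d*(z-o[2])/d[2]
def mask(p,lo,hi,rect):
    m=cv2.inRange(cv2.cvtColor(p["frame"],cv2.COLOR_RGB2HSV),lo,hi);w=np.zeros_like(m)
    l,t,r,b=map(int,rect);w[t:b,l:r]=m[t:b,l:r];return w
def box(x,y,yaw,sx,sy,z0,z1):
    c,s=np.cos(yaw),np.sin(yaw)
    return np.array([(x+c*a*sx/2-s*b*sy/2,y+s*a*sx/2+c*b*sy/2,z) for a in(-1,1) for b in(-1,1) for z in(z0,z1)])
def iou(p,P,m):
    S=4;h=cv2.convexHull(proj(p,P).astype(np.float32));r=np.zeros((480*S,640*S),np.uint8)
    cv2.fillConvexPoly(r,np.round((h+.5)*S*16).astype(np.int32),255,shift=4)
    r=cv2.resize(r,(640,480),interpolation=cv2.INTER_AREA)/255.;m=m/255.
    return np.minimum(r,m).sum()/np.maximum(r,m).sum()
def fit(pm,x0,dims,yaws):
    f=lambda q:-sum(iou(p,box(q[0],q[1],q[2],*dims),m) for p,m in pm)
    rs=[minimize(f,[x0[0],x0[1],y],method="Nelder-Mead",options=dict(initial_simplex=[[x0[0],x0[1],y],[x0[0]+8,x0[1],y],[x0[0],x0[1]+8,y],[x0[0],x0[1],y+.3]],maxfev=120)) for y in yaws]
    return sorted([(round(r.fun,3),np.round(r.x,3).tolist()) for r in rs])
def pose():
    s=telemetry.sense();q=s["ee_rot"];Rm=R.from_quat([q[1],q[2],q[3],q[0]]).as_matrix()
    return s,np.array(s["eef_pos"]),Rm
def row(target,yaw):
    """normalised shift/turn to TCP target with tool x axis at yaw, pointing down"""
    s,e,Rm=pose();T=np.array([[np.cos(yaw),np.sin(yaw),0],[np.sin(yaw),-np.cos(yaw),0],[0,0,-1]])
    print("at",np.round(e,1),"yaw",round(np.arctan2(Rm[1,0],Rm[0,0]),3),"t",s["time_s"],"F",np.round(s["force"],1),"w",round(s["grip_width"],3))
    return np.round(np.r_[Rm.T@(np.array(target)-e)/120,R.from_matrix(Rm.T@T).as_rotvec()/.5],3)
E
python3 - <<'E'
from h import *
t=eyes.capture("top");s=eyes.capture("scene")
Y=((20,120,110),(34,255,255));O=((5,150,100),(18,255,255))
mt=mask(t,*Y,(385,225,440,275));ms=mask(s,*Y,(375,175,430,225))
ot=mask(t,*O,(285,245,325,295));os_=mask(s,*O,(330,260,380,305))
B=mask(t,(100,120,80),(125,255,255),(385,225,440,275))
for m in(mt,ms,ot,os_,B):
    M=cv2.moments(m,True);print(M["m00"],M["m10"]/M["m00"],M["m01"]/M["m00"])
c=lambda m:(lambda M:(M["m10"]/M["m00"],M["m01"]/M["m00"]))(cv2.moments(m,True))
x=unproj(t,c(mt),180);print("tab0",x);ys=[-.6,-.2,.2,.6,1.2]
print("top",fit([(t,mt)],x,(14,26,159.5,189.5),ys)[:2],"both",fit([(t,mt),(s,ms)],x,(14,26,159.5,189.5),ys)[:2])
x=unproj(t,c(ot),95);print("sp0",x)
print("top",fit([(t,ot)],x,(16,40,66,100),ys)[:2],"both",fit([(t,ot),(s,os_)],x,(16,40,66,100),ys)[:2])
h,_=cv2.findContours(B|mt,0,1);h=max(h,key=cv2.contourArea);(u,r)=cv2.minEnclosingCircle(h);print("capdisc",unproj(t,u,106),r)
k=3.1;o=np.array([210,130])
for n,q,z in[("foot",(346,107),5),("posttop",(352,62),169),("tip",(348,186),189),("restc",(289,438),58),("mark",(282,458),66),("union",(500,520),10)]:
    print(n,np.round(unproj(t,np.array(q)/k+o-.3,z),1))
E
```

```text
82.0 417.1341463414634 246.58536585365854
149.0 403.53691275167785 193.95302013422818
65.0 302.8 271.3076923076923
313.0 354.33226837060704 281.73801916932905
523.0 408.91969407265776 249.75143403441683
tab0 [ 476.53101942 -218.81977555  180.        ]
top [(np.float64(-0.687), [476.991, -220.529, -0.026]), (np.float64(-0.682), [477.356, -220.284, -0.023])] both [(np.float64(-1.462), [477.486, -216.821, 3.106]), (np.float64(-1.46), [477.454, -216.411, -0.029])]
sp0 [431.41160209  16.77834181  95.        ]
top [(np.float64(-0.443), [432.406, 17.28, -0.352]), (np.float64(-0.443), [432.563, 17.187, -0.378])] both [(np.float64(-1.127), [433.164, 17.785, -0.351]), (np.float64(-1.126), [433.325, 17.327, -0.359])]
capdisc [ 475.75711918 -217.41212715  106.        ] 15.158122062683105
foot [685.  -31.1   5. ]
posttop [683.7 -29.9 169. ]
tip [596.  -24.9 189. ]
restc [432.9  16.4  58. ]
mark [418.5  21.7  66. ]
union [ 370.2 -140.3   10. ]
```

Call:
drive_tool(series="0.41 -0.19 -0.1 0 0 0 1; 0.82 -0.38 -0.2 0 0 0 1; 0.82 -0.38 -0.2 0 0 0 1", newtons=40)

```text
time_s: 1.5
eef_pos: [234.3, -428.9, 256.7]
ee_rot: [0.001, 0.989, 0.146, 0.0]
force: [-0.2, -0.5, 0.9]
grip_width: 0.998
```

Call:
drive_tool(series="0.41 -0.19 -0.1 0 0 0 1; 0.82 -0.38 -0.2 0 0 0 1; 0.82 -0.38 -0.2 0 0 0 1")

```text
time_s: 1.8
eef_pos: [317.4, -354.7, 281.9]
ee_rot: [0.002, 0.989, 0.148, 0.001]
force: [-0.1, -0.6, -0.4]
grip_width: 0.998
```

Call:
drive_tool(series="0.41 -0.19 0 0 0 0 1; 0.82 -0.38 0 0 0 0 1; 0.82 -0.38 0 0 0 0 1")

```text
time_s: 2.1
eef_pos: [400.2, -280.1, 281.8]
ee_rot: [0.001, 0.989, 0.15, 0.001]
force: [0.0, -0.1, 0.5]
grip_width: 1.003
```

```bash
python3 -c "
from h import *
print(row((477,-217,250),-.03))"
```

```text
at [ 400.2 -280.1  281.8] yaw 0.3 t 2.1 F [ 0.  -0.1  0.5] w 1.003
[ 0.767 -0.314  0.265  0.006 -0.005  0.661]
```

Call:
drive_tool(series="0.4 -0.16 0.13 0 0 0.2 1; 0.767 -0.314 0.265 0.006 -0.005 0.45 1; 0.767 -0.314 0.265 0.006 -0.005 0.661 1; 0.767 -0.314 0.265 0.006 -0.005 0.661 1; 0.767 -0.314 0.265 0.006 -0.005 0.661 1")

```text
time_s: 2.6
eef_pos: [476.6, -218.0, 250.1]
ee_rot: [0.0, 1.0, -0.014, -0.0]
force: [0.1, -0.5, 0.1]
grip_width: 0.999
```

Run:
```python
from h import *
print(row((477,-217,163),-.03))
p=eyes.capture("scene");cv2.imwrite("pics/s1.png",cv2.resize(p["frame"][130:300,300:500,::-1],None,fx=3,fy=3,interpolation=3))
```

```text
at [ 476.6 -218.   250.1] yaw -0.028 t 2.6 F [ 0.1 -0.5  0.1] w 0.999
[ 0.004 -0.009  0.726  0.     0.     0.004]
```

View pics/s1.png

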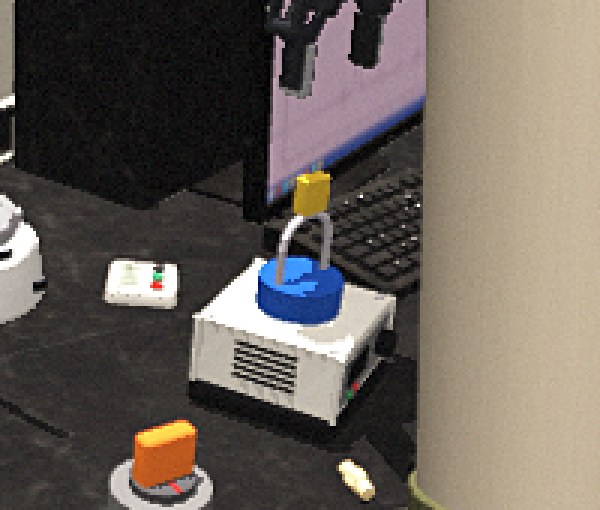

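The open fingers, at (300,70) and (365,45), straddle the tab at (312,195) in y. The control panel faces the robot. Next I descend and grip.

Call:
drive_tool(series="0 -0.009 0.36 0 0 0 1; 0 -0.009 0.6 0 0 0 1; 0 -0.009 0.726 0 0 0 1; 0 -0.009 0.726 0 0 0 1; 0 -0.009 0.726 0 0 0 0; 0 -0.009 0.726 0 0 0 0; 0 -0.009 0.726 0 0 0 0; 0 -0.009 0.726 0 0 0 0; 0 -0.009 0.726 0 0 0 0; 0 -0.009 0.726 0 0 0 0; 0 -0.009 0.726 0 0 0 0; 0 -0.009 0.726 0 0 0 0", newtons=40)

```text
time_s: 3.85
eef_pos: [476.9, -217.5, 164.0]
ee_rot: [0.001, 1.0, -0.014, 0.001]
force: [-0.1, -1.5, 5.4]
grip_width: 0.308
```

Call:
drive_tool(series="0 0 -0.2 0 0 0 0; 0 0 -0.44 0 0 0 0; 0 0 -0.44 0 0 0 0; 0.12 -0.2 -0.44 0 0 0 0; 0.28 -0.55 -0.44 0 0 0 0; 0.4 -0.8 -0.44 0 0 0 0; 0.4 -0.8 -0.44 0 0 0 0")

```text
time_s: 4.55
eef_pos: [528.2, -119.4, 215.5]
ee_rot: [-0.0, 1.0, -0.012, 0.0]
force: [0.5, -0.3, -1.2]
grip_width: 0.308
```

Run:
```python
from h import *
print(row((545,-22,212),-.062))
p=eyes.capture("top");cv2.imwrite("pics/t2.png",cv2.resize(p["frame"][130:320,250:460,::-1],None,fx=3,fy=3,interpolation=3))
```

```text
at [ 528.2 -119.4  215.5] yaw -0.025 t 4.55 F [ 0.5 -0.3 -1.2] w 0.308
[ 0.12  -0.815  0.029 -0.    -0.001  0.075]
```

View pics/t2.png

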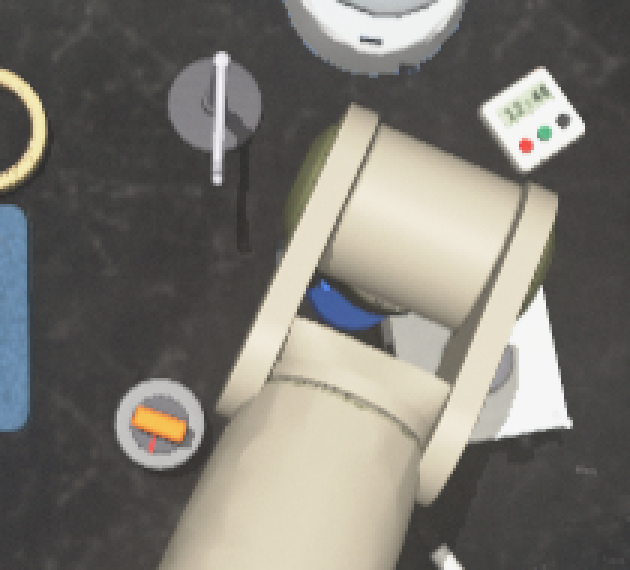

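The cap (340,305) hangs from the gripper under the wrist, and the hook tip at (217,183) is clear. Before going on I'll check where the crimper lever is.

Run:
```python
from h import *
from scipy.optimize import least_squares
t=eyes.capture("top");s=eyes.capture("scene")
for a,b in(((216.5,262),(308,62)),((225,240),(290,110))):
    r=least_squares(lambda X:np.r_[(proj(t,X)-a)[0],(proj(s,X)-b)[0]],[480,120,400]);print(np.round(r.x),r.cost)
```

```text
[442. 152. 485.] 1.1692847331921736
[480. 146. 418.] 0.2084693773398833
```

Call:
drive_tool(series="0.05 -0.4 0 0 0 0.07 0; 0.12 -0.7 0.029 0 0 0.075 0; 0.12 -0.815 0.029 0 0 0.075 0; 0.12 -0.815 0.029 0 0 0.075 0")

```text
time_s: 5.1
eef_pos: [544.0, -25.2, 212.0]
ee_rot: [0.001, 0.999, -0.032, -0.0]
force: [0.8, -0.4, -0.4]
grip_width: 0.308
```

Run:
```python
from h import *
print(row((629,-27,210),-.062))
p=eyes.capture("scene");cv2.imwrite("pics/s3.png",cv2.resize(p["frame"][120:300,200:440,::-1],None,fx=3.3,fy=3.3,interpolation=3))
```

```text
at [544.  -25.2 212. ] yaw -0.065 t 5.1 F [ 0.8 -0.4 -0.4] w 0.308
[ 0.708 -0.031  0.016  0.002  0.001 -0.006]
```

View pics/s3.png

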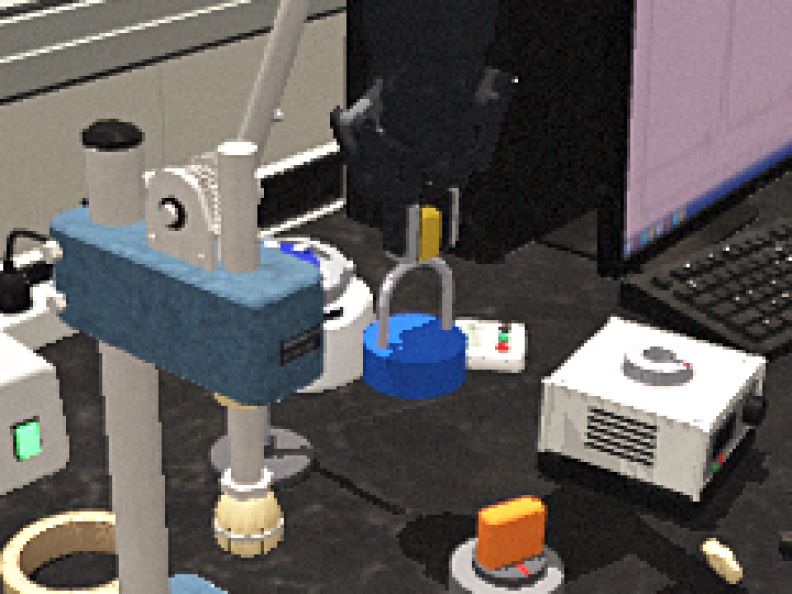

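The cap hangs upright and clear of everything; the bail arch is at (417,262). The crimper head hides the hook. Next I go forward over the tip, checking the force.

Call:
drive_tool(series="0.2 -0.03 0.016 0 0 0 0; 0.4 -0.03 0.016 0 0 0 0; 0.6 -0.03 0.016 0 0 0 0; 0.708 -0.03 0.016 0 0 0 0; 0.708 -0.03 0.016 0 0 0 0")

```text
time_s: 5.65
eef_pos: [629.7, -30.6, 209.4]
ee_rot: [0.001, 0.999, -0.034, -0.0]
force: [0.1, 0.4, -1.5]
grip_width: 0.306
```

Run:
```python
from h import *
print(row((629,-27,178.5),-.062))
p=eyes.capture("scene");a=p["frame"][120:300,200:440,::-1]
q=eyes.capture("top");b=q["frame"][120:300,200:440,::-1]
cv2.imwrite("pics/s4.png",cv2.resize(np.hstack([a,b]),None,fx=1.66,fy=1.66,interpolation=3))
```

```text
at [629.7 -30.6 209.4] yaw -0.068 t 5.65 F [ 0.1  0.4 -1.5] w 0.306
[-0.007 -0.03   0.258  0.004  0.001 -0.012]
```

View pics/s4.png

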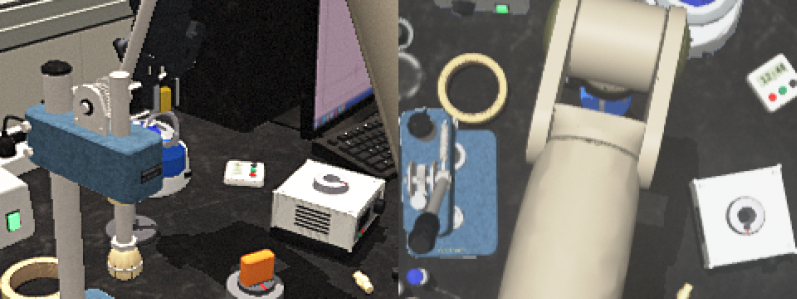

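The bail is over the hook with no contact. Next I lower.

Call:
drive_tool(series="0 -0.03 0.1 0 0 0 0; 0 -0.03 0.18 0 0 0 0; 0 -0.03 0.23 0 0 0 0; 0 -0.03 0.245 0 0 0 0; 0 -0.03 0.245 0 0 0 0")

```text
time_s: 6.25
eef_pos: [628.6, -26.2, 180.2]
ee_rot: [0.001, 0.999, -0.034, -0.001]
force: [0.1, -0.1, -1.1]
grip_width: 0.31
```

Call:
drive_tool(series="0 0 0.01 0 0 0 0; 0 0 0.02 0 0 0 0; 0 0 0.025 0 0 0 0; 0 0 0.025 0 0 0 0")

```text
time_s: 6.65
eef_pos: [628.9, -26.2, 178.2]
ee_rot: [0.001, 0.999, -0.034, 0.0]
force: [-1.3, 0.4, 4.2]
grip_width: 0.311
```

Contact is at the expected height. Next I release and rise straight up.

Call:
drive_tool(series="0 0 0 0 0 0 0.4; 0 0 0 0 0 0 0.6; 0 0 0 0 0 0 0.7; 0 0 0 0 0 0 0.7; 0 0 0 0 0 0 0.7; 0 0 0 0 0 0 0.7; 0 0 -0.2 0 0 0 0.7; 0 0 -0.5 0 0 0 0.7; 0 0 -0.8 0 0 0 0.7; 0 0 -0.8 0 0 0 0.7")

```text
time_s: 7.65
eef_pos: [630.2, -26.2, 279.7]
ee_rot: [0.002, 0.999, -0.034, 0.005]
force: [-0.0, -0.3, 0.5]
grip_width: 0.704
```

Run:
```python
from h import *
print(row((433,17.5,250),-.355))
```

```text
at [630.2 -26.2 279.7] yaw -0.067 t 7.65 F [-0.  -0.3  0.5] w 0.704
[-1.666 -0.254  0.231  0.004 -0.02   0.576]
```

Call:
drive_tool(series="-0.4 -0.06 0 0 0 -0.25 0.7; -0.8 -0.12 0 0 0 -0.5 0.8; -0.83 -0.12 0 0 0 -0.75 1; -0.83 -0.12 0 0 0 -0.9 1; -0.83 -0.12 0 0 0 -0.9 1")

```text
time_s: 8.15
eef_pos: [531.5, -5.1, 278.5]
ee_rot: [0.003, 0.982, 0.191, 0.004]
force: [0.2, -0.2, -0.1]
grip_width: 1.001
```

Run:
```python
from h import *
print(row((433,17.5,230),1.216))
t=eyes.capture("top");s=eyes.capture("scene")
def red(p,r):
    m=mask(p,(0,120,90),(6,255,255),r)|mask(p,(172,120,90),(180,255,255),r);M=cv2.moments(m,True);return M["m00"],(M["m10"]/max(M["m00"],1),M["m01"]/max(M["m00"],1))
n,u=red(t,(385,225,440,280));print(n,u,unproj(t,u,92))
n,u=red(s,(360,200,440,245));print(n,u,unproj(s,u,92))
h=lambda p,r:cv2.resize(p["frame"][r[1]:r[3],r[0]:r[2],::-1],(390,390),interpolation=3)
cv2.imwrite("pics/c5.png",np.hstack([h(t,(375,215,445,285)),h(s,(260,150,380,270))]))
```

```text
at [531.5  -5.1 278.5] yaw 0.383 t 8.15 F [ 0.2 -0.2 -0.1] w 1.001
[-0.693 -0.484  0.396  0.019 -0.007 -1.665]
1.0 (410.0, 258.0) [ 456.7323775  -219.02925733   92.        ]
2.0 (407.5, 230.0) [ 457.27521935 -219.27769777   92.        ]
```

View pics/c5.png

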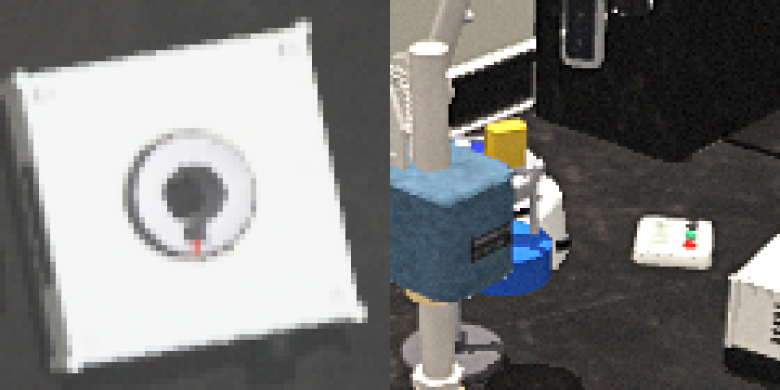

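Left: the hub bore is at crop (194,193) and its red keyway mark at (196,247). Right: the cap hangs on the hook with its bail behind the crimper head, released.

Run:
```python
from h import *
t=eyes.capture("top");k=390/70
f=lambda q,z:np.round(unproj(t,(np.array(q)+.5)/k-.5+[375,215],z)[:2],1)
b=f((194,193),92);m=f((196.5,247),92);print(b,f((196,190),92),m,np.arctan2(*(b-m)[::-1]))
print([f(q,80) for q in((22,75),(305,28),(365,316),(68,367))],np.mean([f(q,80) for q in((22,75),(305,28),(365,316),(68,367))],axis=0))
g=cv2.cvtColor(t["frame"],6);r=g[215:285,375:445]
d=(r[22:46,22:46]<150).astype(np.uint8);n,l,st,c=cv2.connectedComponentsWithStats(d);print([(st[i,4],c[i]+[397,237]) for i in range(1,n) if st[i,4]>15])
print(r[26:48,22:48])
```

```text
[ 476.  -218.3] [ 477.2 -219.1] [ 454.7 -218.7] 0.018777135592431573
[array([ 524.9, -153.1]), array([ 542., -267.]), array([ 426.7, -287.1]), array([ 408.5, -168.3])] [ 475.525 -218.875]
[(np.int32(32), array([400.0625, 251.875 ])), (np.int32(102), array([409.52941176, 250.39215686]))]
[[246 246 244 220 163 144 220 237 240 238 238 240 238 237 239 233 232 233
  222 216 228 244 246 246 246 246]
 [246 245 226 131 128 220 241 241 241 239 239 240 239 238 238 235 234 233
  231 226 210 225 246 246 246 246]
 [246 243 159 120 211 242 242 242 240 240 240 242 238 237 240 238 237 235
  232 230 227 208 245 246 246 246]
 [244 220 123 156 239 242 243 241 241 240 208 216 197 196 206 211 241 237
  235 232 229 224 228 244 246 246]
 [237 164 126 221 243 243 242 241 240 210 114 105 104 100  99 125 216 237
  236 234 232 230 217 242 246 246]
 [219 125 142 243 244 243 242 241 204 114 108  91  98 101 102 103 116 208
  242 236 236 234 231 226 246 246]
 [197 114 161 244 244 243 241 224 100  97  88  82  88  97  98 102 101 133
  238 238 236 236 233 194 245 246]
 [175 117 178 244 243 242 239 171  82  81  87  85
[... 886 characters left out ...]
29 238 237
  235 232 224 159 233 246 246 246]
 [246 245 217 138 104 150 224 242 240 240 237 123 108 112 127 216 237 236
  233 225 194 221 245 246 246 246]
 [246 246 244 223 136 104 149 220 238 242 240 203 164 125 194 215 238 234
  203 187 216 245 246 246 246 246]
 [246 246 246 245 224 168 107 127 196 219 229 224 198 142 225 218 205 196
  146 169 244 246 246 246 246 246]
 [246 246 246 246 245 238 209 160 107 120 164 174 172 148 187 172 138 199
  220 236 246 246 246 246 246 246]
 [246 246 246 246 246 246 244 237 219 203 194 187 195 186 169 218 227 243
  245 246 246 246 246 246 246 246]
 [246 246 246 246 246 246 246 246 245 244 243 242 242 240 238 245 246 246
  246 246 246 246 246 246 246 246]]
```

Call:
drive_tool(series="-0.3 -0.2 0.2 0 0 -0.25 1; -0.6 -0.4 0.396 0 0 -0.5 1; -0.693 -0.484 0.396 0 0 -0.75 1; -0.693 -0.484 0.396 0.01 0 -1 1; -0.693 -0.484 0.396 0.01 0 -1 1")

```text
time_s: 8.8
eef_pos: [433.6, 17.6, 229.9]
ee_rot: [0.001, 0.905, 0.426, 0.003]
force: [-0.4, -1.2, -0.1]
grip_width: 1.002
```

Run:
```python
from h import *
print(row((433,17.5,220),1.216))
```

```text
at [433.6  17.6 229.9] yaw 0.881 t 8.8 F [-0.4 -1.2 -0.1] w 1.002
[-0.004 -0.004  0.083  0.01  -0.006 -0.671]
```

Call:
drive_tool(series="0 0 0.083 0.01 -0.006 -0.25 1; 0 0 0.083 0.01 -0.006 -0.5 1; 0 0 0.083 0.01 -0.006 -0.671 1; 0 0 0.083 0.01 -0.006 -0.671 1", newtons=70)

```text
time_s: 9.2
eef_pos: [434.0, 17.4, 219.8]
ee_rot: [0.0, 0.822, 0.57, -0.0]
force: [-0.3, -0.6, -0.7]
grip_width: 0.998
```

Run:
```python
from h import *
print(row((433,17.5,101),1.216))
```

```text
at [434.   17.4 219.8] yaw 1.213 t 9.2 F [-0.3 -0.6 -0.7] w 0.998
[-0.002 -0.008  0.99   0.     0.    -0.006]
```

Call:
drive_tool(series="0 -0.008 0.4 0 0 0 1; 0 -0.008 0.75 0 0 0 1; 0 -0.008 0.99 0 0 0 1; 0 -0.008 0.99 0 0 0 1")

```text
time_s: 9.6
eef_pos: [431.5, 18.0, 98.3]
ee_rot: [-0.002, 0.823, 0.568, -0.002]
force: [0.1, 0.4, 1.1]
grip_width: 1.004
```

Call:
drive_tool(series="0 0 0.12 0 0 0 1; 0 0 0.24 0 0 0 1; 0 0 0.25 0 0 0 1; 0 0 0.25 0 0 0 0.2; 0 0 0.25 0 0 0 0; 0 0 0.25 0 0 0 0; 0 0 0.25 0 0 0 0; 0 0 0.25 0 0 0 0; 0 0 0.25 0 0 0 0; 0 0 0.25 0 0 0 0; 0 0 0.25 0 0 0 0; 0 0 0.25 0 0 0 0", newtons=70)

```text
time_s: 10.8
eef_pos: [432.7, 17.6, 69.0]
ee_rot: [-0.001, 0.823, 0.568, -0.001]
force: [5.1, -2.6, 2.9]
grip_width: 0.178
```

Run:
```python
from h import *
print(row((433,17.5,185),1.216))
```

```text
at [432.7  17.6  69. ] yaw 1.208 t 10.8 F [ 5.1 -2.6  2.9] w 0.178
[-0.001  0.    -0.966 -0.005  0.001 -0.016]
```

Call:
drive_tool(series="0 0 -0.2 0 0 0 0; 0 0 -0.5 0 0 0 0; 0 0 -0.8 0 0 0 0; 0 0 -0.98 0 0 0 0; 0 0 -0.98 0 0 0 0")

```text
time_s: 11.3
eef_pos: [433.6, 17.6, 188.7]
ee_rot: [0.0, 0.823, 0.568, 0.0]
force: [-0.1, 0.9, -3.1]
grip_width: 0.175
```

Run:
```python
from h import *
print(row((476,-218,187),1.59))
```

```text
at [433.6  17.6 188.7] yaw 1.208 t 11.3 F [-0.1  0.9 -3.1] w 0.175
[-1.71   1.027  0.015  0.002  0.    -0.764]
```

Call:
drive_tool(series="-0.3 0.18 0 0 0 0 0; -0.6 0.36 0 0 0 0 0; -0.9 0.54 0 0 0 0 0; -0.9 0.54 0 0 0 0 0")

```text
time_s: 11.7
eef_pos: [455.6, -109.9, 186.9]
ee_rot: [-0.001, 0.824, 0.566, -0.001]
force: [-0.4, -0.1, -1.9]
grip_width: 0.174
```

Run:
```python
from h import *
print(row((476,-218,187),1.59))
```

```text
at [ 455.6 -109.9  186.9] yaw 1.204 t 11.7 F [-0.4 -0.1 -1.9] w 0.174
[-0.78   0.483 -0.002 -0.004  0.    -0.773]
```

Call:
drive_tool(series="-0.3 0.18 0 0 0 -0.25 0; -0.6 0.36 0 0 0 -0.5 0; -0.78 0.483 0 0 0 -0.773 0; -0.78 0.483 0 0 0 -0.773 0; -0.78 0.483 0 0 0 -0.773 0")

```text
time_s: 12.2
eef_pos: [475.4, -217.1, 185.3]
ee_rot: [-0.002, 0.701, 0.713, -0.001]
force: [-0.7, 0.8, -2.3]
grip_width: 0.177
```

Run:
```python
from h import *
print(row((476,-218,142),1.59))
t=eyes.capture("top");s=eyes.capture("scene")
h=lambda p,r:cv2.resize(p["frame"][r[1]:r[3],r[0]:r[2],::-1],(390,390),interpolation=3)
cv2.imwrite("pics/c6.png",np.hstack([h(t,(360,200,460,300)),h(s,(340,150,440,250))]))
# shaft steel expected pixels
for z in(130,92):print(proj(s,[476,-218,z]))
```

```text
at [ 475.4 -217.1  185.3] yaw 1.588 t 12.2 F [-0.7  0.8 -2.3] w 0.177
[-0.008  0.006  0.361 -0.009 -0.005 -0.004]
[[402.12388366 212.86059442]]
[[400.15242687 227.57886845]]
```

View pics/c6.png

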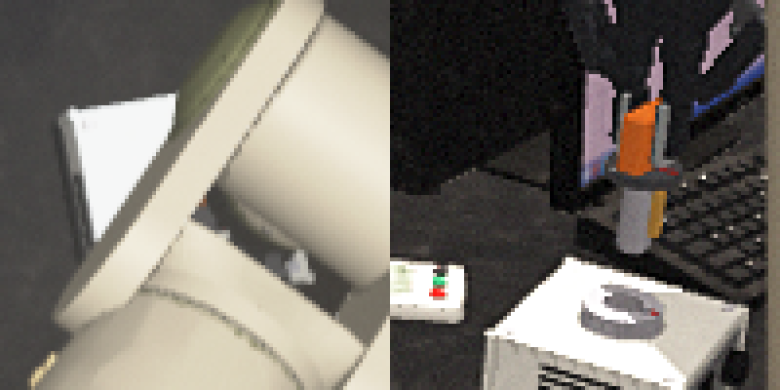

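The spindle is held upright with its shaft (633,225) directly over the bore (622,300), key and keyway mark both toward the robot. Next I enter the bore slowly.

Call:
drive_tool(series="-0.008 0.006 0.12 -0.009 -0.005 0 0; -0.008 0.006 0.22 -0.009 -0.005 0 0; -0.008 0.006 0.29 -0.009 -0.005 0 0; -0.008 0.006 0.32 -0.009 -0.005 0 0; -0.008 0.006 0.35 -0.009 -0.005 0 0; -0.008 0.006 0.37 -0.009 -0.005 0 0; -0.008 0.006 0.37 -0.009 -0.005 0 0")

```text
time_s: 13.0
eef_pos: [476.3, -217.5, 141.7]
ee_rot: [0.001, 0.701, 0.714, 0.0]
force: [-0.3, -0.3, -2.0]
grip_width: 0.174
```

Call:
drive_tool(series="0 0 0.02 0 0 0 0; 0 0 0.035 0 0 0 0; 0 0 0.05 0 0 0 0; 0 0 0.065 0 0 0 0; 0 0 0.07 0 0 0 0")

```text
time_s: 13.5
eef_pos: [476.2, -217.5, 133.1]
ee_rot: [0.001, 0.7, 0.714, 0.0]
force: [0.3, -0.7, -2.6]
grip_width: 0.175
```

Call:
drive_tool(series="0 0 0.03 0 0 0 0; 0 0 0.06 0 0 0 0; 0 0 0.09 0 0 0 0; 0 0 0.11 0 0 0 0; 0 0 0.11 0 0 0 0")

```text
time_s: 14.0
eef_pos: [476.2, -217.5, 119.5]
ee_rot: [0.0, 0.7, 0.714, 0.0]
force: [0.3, -0.1, -1.4]
grip_width: 0.176
```

The key is in the keyway. Next I push against the spring to the home position (TCP z about 103).

Call:
drive_tool(series="0 0 0.03 0 0 0 0; 0 0 0.06 0 0 0 0; 0 0 0.09 0 0 0 0; 0 0 0.11 0 0 0 0; 0 0 0.12 0 0 0 0; 0 0 0.12 0 0 0 0", newtons=100)

```text
time_s: 14.6
eef_pos: [476.5, -217.6, 105.2]
ee_rot: [0.001, 0.701, 0.714, 0.0]
force: [1.1, 0.2, 5.1]
grip_width: 0.169
```

Call:
drive_tool(series="0 0 0.01 0 0 0 0; 0 0 0.02 0 0 0 0; 0 0 0.02 0 0 0 0")

```text
time_s: 14.9
eef_pos: [476.5, -217.7, 103.2]
ee_rot: [0.001, 0.7, 0.714, 0.0]
force: [-0.6, 0.6, 5.6]
grip_width: 0.172
```

Call:
drive_tool(series="0 0 0.01 0 0 0 0; 0 0 0.015 0 0 0 0; 0 0 0.015 0 0 0 0")

```text
time_s: 15.2
eef_pos: [476.6, -217.7, 103.0]
ee_rot: [0.001, 0.7, 0.714, 0.0]
force: [-5.9, 4.0, 18.3]
grip_width: 0.172
```

Call:
drive_tool(series="0 0 0.01 0 0 0 0; 0 0 0.015 0 0 0 0; 0 0 0.015 0 0 0 0")

```text
time_s: 15.5
eef_pos: [476.6, -217.7, 103.0]
ee_rot: [0.002, 0.7, 0.714, 0.0]
force: [-5.7, 4.4, 20.4]
grip_width: 0.171
```

There is a hard stop at exactly the expected height, with about 20 N of push. One last look.

Run:
```python
from h import *
print(row((476.6,-217.7,103),1.59))
t=eyes.capture("top");s=eyes.capture("scene")
h=lambda p,r:cv2.resize(p["frame"][r[1]:r[3],r[0]:r[2],::-1],(390,390),interpolation=3)
cv2.imwrite("pics/c7.png",np.hstack([h(s,(250,150,350,250)),h(s,(350,150,450,250))]))
for o in["timer","beaker_100","tape_roll","brass_union","dust_cap"]:print(o,[np.round(d["rect"]).tolist() for d in nets.spot_in(o,t)[:1]])
```

```text
at [ 476.6 -217.7  103. ] yaw 1.59 t 15.5 F [-5.7  4.4 20.4] w 0.171
[ 0.    -0.     0.     0.005  0.005 -0.   ]
timer [[413.0, 152.0, 444.0, 190.0]]
beaker_100 [[174.0, 164.0, 197.0, 181.0]]
tape_roll [[222.0, 151.0, 264.0, 196.0]]
brass_union []
dust_cap [[307.0, 163.0, 337.0, 198.0]]
```

View pics/c7.png

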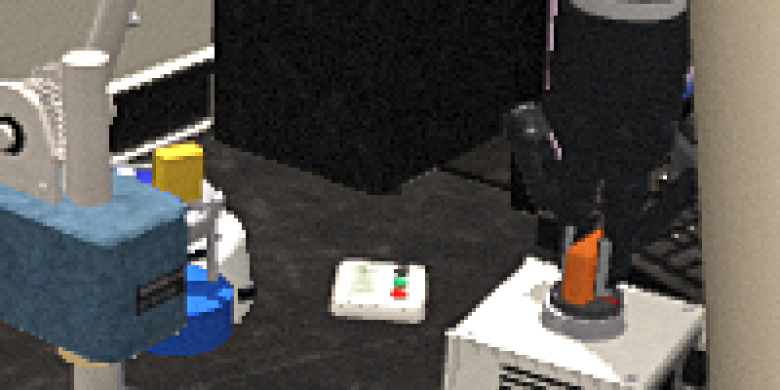

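The flange (585,300) sits flush on the hub with the fingers still gripping, and the cap still hangs on the hook (tab at (178,170)). I'm handing it in.

```bash
python3 -c "
from rig import ctrl,telemetry
print(ctrl.finish_job())"
```

```text
the job is handed in; nothing more can be done
None
```

The job is done and handed in at about 15.6 s of robot time; the interface gave no verdict. I hung the dust cap on the hook by its bail and let it go. I then took the spindle from its rest with its key lined up to the keyway mark and pushed it into the hub. The gripper still holds it pressed down.

- **Spindle home:** the key slipped in without any search turn. The push met a hard stop at TCP z = 103.0 mm, the height expected for the flange on the hub, with about 20 N of push. The last picture shows the flange flush on the hub. The ejector itself was not read directly.
- **Cap:** it touched down on the hook within 1 mm of the expected height. The last picture and the network both show it still hanging, although the crimper head hides the hook contact itself.
- **Other things on the bench:** the network found the timer, beaker and tape roll within a few pixels of where they started (the timer judged against the first picture, as the network had missed it then). It did not report the brass union in the final picture. I took the arm to be covering it and did not confirm that. The union was in its place in earlier pictures, and nothing passed near it.

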